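Pull the filter from the dust box and hold it to the light

TASK

Draw the slide bolt on the dust-filter box well back, clear of the blue flap, swing the flap up until it stands upright or beyond, and draw the orange filter plate straight up out of its guides. Then hold the filter upright and square in front of the middle of the lit face of the light panel, about a hand's breadth (7 cm) away, touching neither the panel nor the bench, and finish still holding it there, with the flap left open and the bolt left drawn back. Leave the screwdriver, the can and the spool alone, and do not bump the filter against the panel.

Things in the scene. Friction and masses are not known exactly. Their poses are not given: they have to be found in the camera images.
- unit: Dust-filter box: white metal housing fixed to the bench, 290 x 140 x 130 mm. Origin on its underside at bench height; it spans x -160 to +130, y -70 to +70 mm in its own axes (z up). Top: x -160 to -50 a fixed grey deck 130 mm above the bench, carrying the bolt's channel; x -50 to +125 the blue flap. Walls 5 mm thick.
- chamber (a point): Middle of the chamber's floor under the flap, 6 mm above the bench, at box x = 35, y = 0. Chamber open upwards when the flap is open: x -50 to +125, y -65 to +65 mm, rims 120 mm (long sides) to 130 mm high. The filter stands on edge in two upright guides, 80 mm high, at box x -20 and +90, with 2 mm play across and 3 mm at each end.
- bolt: Slide bolt, loose in its channel: brass bar 80 (x) x 26 (y) x 8 mm with a red upright fin in its middle, 26 (x) x 12 (y) mm, top 50 mm above the bar's underside. Origin mid-underside, axes as the box's. At the start its middle is at box x -74 to -66 and its nose lies 14 to 22 mm over the flap's edge, blocking it. Drawn to box x -90 or less it is clear. Stays where left.
- bolt_channel (a point): Middle of the bolt's steel channel, on the deck (130 mm above the bench), box x = -105, y = -30 mm. It lets the bolt slide only along the box's x; draw it towards -x. Two lips, top 14 mm above the deck, 16 mm slit between them, overhang the bar and the fin stands up through the slit. A stop ends the bolt's travel with its middle at about box x = -115.
- bolt_grip (a point): Point in the red fin to grip, 37 mm above the bolt's underside, 13 mm below the fin's top; the fin is 12 mm thick along y, so pinch along the box's y.
- flap (a joint): Opening angle of the blue flap (rad): 0 shut, 1.57 upright, stop at 1.9. Hinged along the box's x on its +y side; the free edge, on the -y side, goes up and over towards +y. Flap 172 (x) x 138 (y) x 6 mm, 0.2 kg; the friction hinge stays at any angle. Takes about 2.5 N at the handle to lift.
- flap_handle (a point): Middle of the flap's handle: round steel bar 12 mm thick, 84 mm long, parallel to the box's x, on two thin stems 38 mm either side of this point, 36 mm beyond the flap's free edge. Shut: box x = 38, y = -106 mm, 137 mm above the bench, 30 mm clear between bar and box wall. It can turn between the fingers as the flap swings. 176 mm from the hinge line.
- flap_hinge (a point): Point on the flap's hinge line, level with the handle's middle: box x = 38, y = +70 mm, 125 mm above the bench. The hinge line runs along the box's x.
- filter: Filter plate: orange frame, grey pleats, 100 (x) x 16 (y) x 85 mm (z), about 0.16 kg, with an orange tab on top, 40 (x) x 12 (y) x 28 mm (z). Origin mid-underside. Stands upright in the box, axes as the box's, at box x = 35, y = 0, underside 6 mm above the bench, tab top 119 mm. Rises 74 mm to leave the guides, 125 mm to clear the box. Its broad faces look along its y.
- filter_tab (a point): Point in the filter's tab to grip: 101 mm above the filter's underside, 12 mm below the tab's top; tab 12 mm thick along y, free space all round it.
- filter_mid (a point): Middle of the filter plate, 42.5 mm above its underside.
- panel: Light panel fixed to the bench: upright aluminium slab 180 (x) x 20 (y) x 167 mm high on a dark foot 180 x 80 x 12 mm. Origin at the middle of its underside; the lit, warm-white face looks along its +y, towards the filter box.
- panel_face (a point): Middle of the panel's lit face, 12 mm in front (+y) of the panel's middle plane and 90.5 mm above the bench; axes as the panel's.
- screwdriver: Screwdriver, 190 mm long, lying loose on the bench; leave alone. Origin at the middle of its length, at bench height.
- can: Green can, 60 mm across, 100 mm high, standing loose; leave alone. Origin at the middle of its underside.
- spool: Yellow spool, 72 mm across, 48 mm high, standing loose; leave alone. Origin at the middle of its underside.
There are look-alikes about, which are no part of the job. What is meant by the bolt is not green, and is the smaller of those in its own colour. There is more than one size of the panel; the one meant has the size given above.

How it is judged:
By the outcome, as a careful person would: the job done as asked, in the order asked, and still so for the second after the job is handed in, while the arm keeps its last pose, push and grip.
It also fails if it takes over 67 s, if anything falls off the work surface, if the arm or the gripper's body presses on something with over 40 N, if the wrist force passes 120 N, or if a joint passes its speed limit or range.

ROBOT

A 6-joint arm with a two-finger parallel gripper is mounted at the origin on the work surface. World frame = base frame: x ahead of the robot, y to its left, z up, the work surface at z = 0. Lengths are in m, angles in degrees, forces in N, time in s.
With the tool pointing down it reaches from about 0.325 to 0.925 m from the base axis. Payload 3.1 kg.
Tool frame: the origin (TCP) lies between the finger pads; the fingertips stand 17 mm ahead of it and the grasp point (between the pads) lies 2 mm behind it; z points along the fingers, y is the direction in which the jaws open and shut (so a half turn about z gives the same grasp; the last joint's range is limited). The gripper opens to 85 mm and grips with 20 to 120 N. Pads are 22 mm wide; open, the fingers measure 114 mm over their backs; the gripper's body (76 mm by 85 mm) begins 54 mm behind the grasp point. The pads swing forward as they close: fully open they stand 13 mm farther back than shut.
Start: joints at [-73.465, 12.427, 92.441, -0, 75.132, -6.429], TCP at [0.244, -0.575, 0.248] pointing down, gripper open.
Joint ranges: [-157.48, 157.48], [-44.54, 120.13], [17.64, 146.25], [-64.5, 244.5], [7.68, 150.69], [-147.95, 147.95]. Speed limits (degrees/s): [159.86, 159.86, 180, 180, 180, 180].

INTERFACE

Orientations are given as a 3x3 rotation matrix whose columns are the frame's x, y, z axes.
In Python, from cell import bot gives the robot as it stands.
- The arm moves only by the tool carry_out, never from a script. Its argument "series" is text: rows parted by semicolons, each of 5 numbers parted by spaces: the opening in per cent of the stroke, from 0 (shut) to 100 (fully open), then the shift along the tool's x, y, z in cm, then the turn about the tool's z in rad. In form: gripper tx ty tz twist; .... A call has 1 to 12 rows; each row is the pose to reach, as a shift and turn from the pose commanded when the call began, along the tool's axes at that moment; what a row does not reach only later rows make up. A row lasts 1/8 s, in which the tool goes at most 62.5 mm and 10.7 degrees, less where a joint would pass 70% of its speed; a pose out of reach is approached as far as the arm can. A call with a gripper value outside its range is refused whole. The fingers move at their own pace and stop on an object; "force" is the grip in N (left out, the last holds). Time passes only in rows, so rows that repeat a pose let the fingers close. It gives the time, the measured TCP pose, the force and the opening at its end, in the units of the state.
- bot.sense(): the state, without advancing time (a new reading comes with each control period).
- bot.grab_frame(name): name is "scene" or "top" or "wrist"; returns a dict with "frame" (384x512x3 uint8, red, green, blue), "fov_y" (degrees; the focal length in pixels is half the picture's height over the tangent of half this angle, whatever the lens; pixels are square), "cx", "cy" (the principal point, pixels), "D" ([k1, k2, p1, p2, k3] as OpenCV has them; the pictures are not rectified), "xyz" and "rotation" of the camera in the world. Camera axes: x right, y down, z forward; pixel columns grow to the right and rows downward; lengths in m; the calibration is good to about 2 mm. A picture is of the moment at which its call begins. There is no depth.
- bot.close_job(): hands the job in, once; it reports no verdict.
The state is a dict: "t": time; "joint_pos": joint angles; "dq": joint speeds; "joint_efforts": joint torques, N m; "eef_pos": TCP position; "orientation": TCP orientation; "wrist_force": force on the tool from outside, world axes, zero at the start; "torque": the same for the moment, N m; "finger_gap": opening from 0.0 (shut) to 1.0 (fully open).
Only numpy, scipy, OpenCV 4.12 (cv2) and the standard library are available. Lean on these libraries where they do the work, as an engineer would, in place of code of your own. Each camera call takes 0.05 s, during which the arm holds its last target.

## Working session

There is one attempt and no reset: what is moved stays moved. The work goes in short steps, Python scripts to look and compute and a tool call to move; the robot and the scene stay as the last step left them, time stands still between calls to the robot, and variables do not carry over. Pictures are saved under pics/ and viewed, and the job is handed in when it is done.

Besides the shell and the picture viewer there is one more tool, called after "Emit:" as name(argument=value, ...), one argument or row to a line, values as JSON. carry_out: Moves the arm, as the interface text tells. Its arguments: {"type":"object","properties":{"series":{"type":"string"},"force":{"type":"number"}},"required":["series"]}

```bash
mkdir -p pics; ls; cat > h.py <<'E'
import numpy as np, cv2, json
from cell import bot
def grab(name,fn):
    f=bot.grab_frame(name); cv2.imwrite('pics/'+fn,f['frame'][:,:,::-1])
    json.dump({k:(np.asarray(v).tolist()) for k,v in f.items() if k!='frame'},open('pics/'+fn+'.json','w'))
    return f
def cam(fn):
    d=json.load(open('pics/'+fn+'.json'))
    f=192/np.tan(np.radians(d['fov_y'])/2)
    K=np.array([[f,0,d['cx']],[0,f,d['cy']],[0,0,1]])
    return K,np.array(d['D']),np.array(d['xyz']),np.array(d['rotation'])
def proj(fn,P):
    K,D,t,R=cam(fn); P=np.atleast_2d(P).astype(float)
    pc=(P-t)@R
    return cv2.projectPoints(pc,np.zeros(3),np.zeros(3),K,D)[0].reshape(-1,2)
def onz(fn,uv,z):
    K,D,t,R=cam(fn)
    n=cv2.undistortPoints(np.array(uv,float).reshape(-1,1,2),K,D).reshape(-1,2)
    d=np.c_[n,np.ones(len(n))]@R.T
    return t+d*((z-t[2])/d[:,2])[:,None]
E
python3 - <<'E'
from h import *
for n in ['scene','top','wrist']:
    f=grab(n,n+'0.png'); print(n,f['fov_y'],f['cx'],f['cy'],f['D'],f['xyz'],np.round(f['rotation'],3).tolist())
s=bot.sense(); print(s)
E
```

```text
pics
scene 46.156781098010484 257.9297327667578 193.37362180498488 [-0.13845398  0.          0.          0.          0.        ] [1.61717192 0.0861387  0.98256807] [[-0.169, 0.61, -0.775], [0.986, 0.097, -0.138], [-0.009, -0.787, -0.617]]
top 53.724470525928005 258.96573207787435 191.16134837063709 [-0.06216138  0.          0.          0.          0.        ] [ 0.39379772 -0.12662768  1.11492187] [[0.014, -0.989, 0.148], [-1.0, -0.012, 0.013], [-0.011, -0.148, -0.989]]
wrist 59.73550293128685 255.8906949055798 195.34483348438167 [0.01975134 0.         0.         0.         0.        ] [ 0.30431483 -0.55007444  0.37278284] [[0.39, -0.889, -0.24], [-0.921, -0.377, -0.099], [-0.003, 0.26, -0.966]]
{'t': 0.15, 'joint_pos': array([-7.34641302e+01,  1.24678179e+01,  9.25114083e+01, -1.22812769e-03,
        7.51333877e+01, -6.42852388e+00]), 'dq': array([-0.00625775, -0.10662882, -0.20116525, -0.00301136, -0.00410547,
       -0.06019095]), 'joint_efforts': array([ 5.17109293e-04, -3.97448194e+01, -3.04415023e+01, -1.97171844e-04,
        5.81524568e-03,  2.10739287e-06]), 'eef_pos': array([ 0.24368513, -0.57485505,  0.24722061]), 'orientation': array([[ 9.20745398e-01,  3.90163524e-01, -5.79267489e-04],
       [ 3.90163903e-01, -9.20743504e-01,  1.87829733e-03],
       [ 1.99486330e-04, -1.95544289e-03, -9.99998068e-01]]), 'wrist_force': array([ 0.03104528, -0.33951768,  1.01624904]), 'torque': array([-0.00546642, -0.01914365, -0.02884369]), 'finger_gap': 0.9981563635948834}
```

View pics/scene0.png

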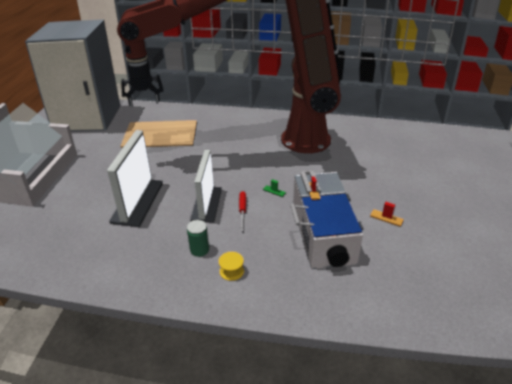

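View pics/top0.png

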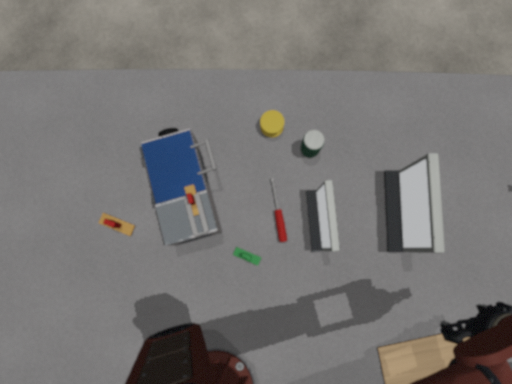

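View pics/wrist0.png

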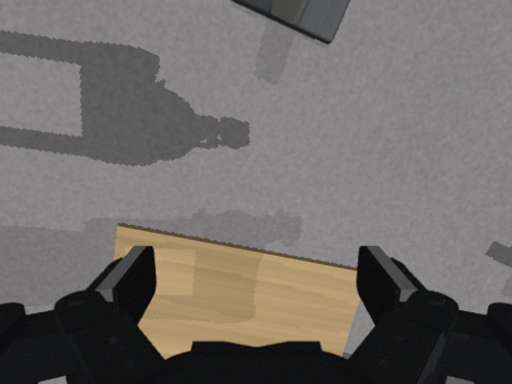

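The top view shows the box around (180,190) with its bolt at (193,198). The two panels are at (322,215) and (415,205), the screwdriver at (279,210), the can at (312,143) and the spool at (272,123). I'll enlarge it to measure.

```bash
python3 - <<'E'
from h import *
a=cv2.imread('pics/top0.png')
cv2.imwrite('pics/a1.png',cv2.resize(a[115:255,85:235],None,fx=5,fy=4.2857*1.1667,interpolation=cv2.INTER_CUBIC)[:, :] if 0 else cv2.resize(a[120:250,90:240],None,fx=4.5,fy=4.5,interpolation=cv2.INTER_CUBIC))
cv2.imwrite('pics/a2.png',cv2.resize(a[140:260,290:450],None,fx=4.5,fy=4.5,interpolation=cv2.INTER_CUBIC))
s=cv2.imread('pics/scene0.png')
cv2.imwrite('pics/a3.png',cv2.resize(s[160:280,260:420],None,fx=4.5,fy=4.5,interpolation=cv2.INTER_CUBIC))
E
```

```text
(no output)
```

View pics/a1.png

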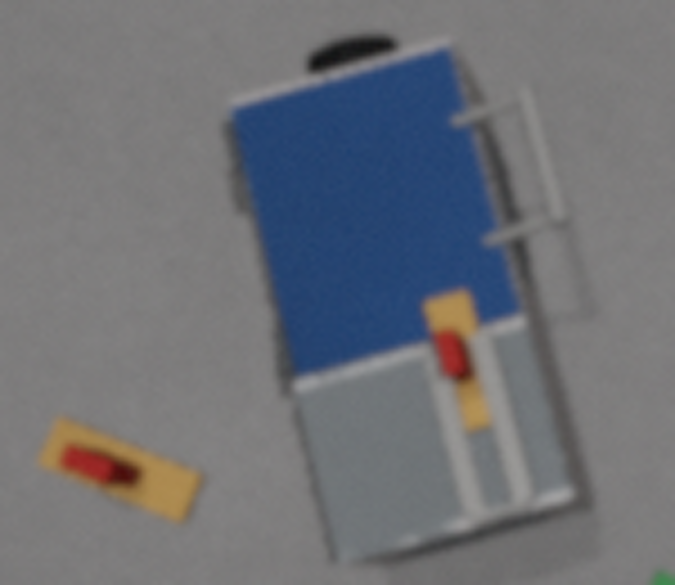

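View pics/a2.png

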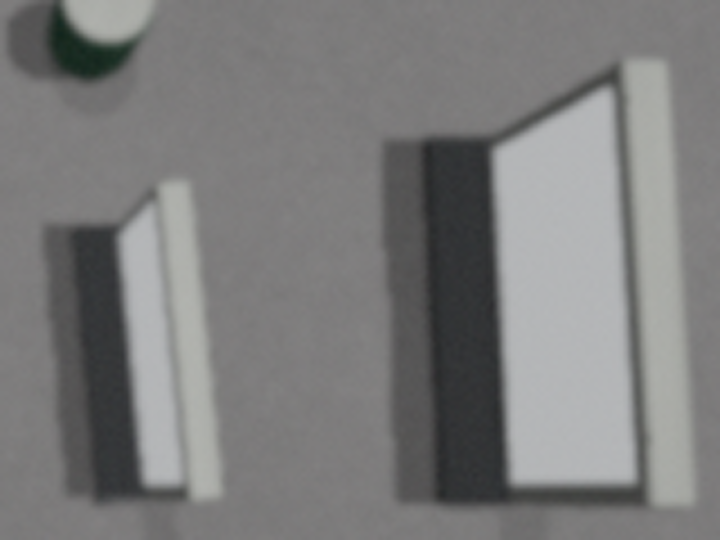

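View pics/a3.png

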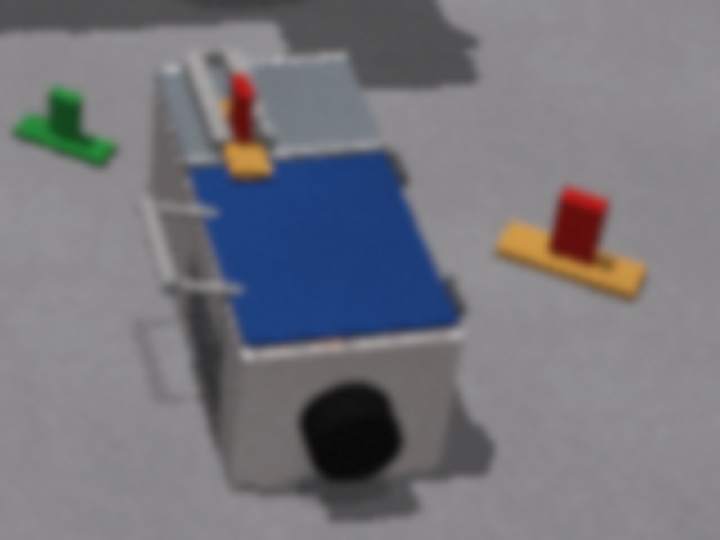

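```bash
cat > fit.py <<'E'
from h import *
from scipy.optimize import least_squares
def crop(l,ox,oy,s=4.5): return (np.array(l,float)+.5)/s-.5+np.array([ox,oy])
def W(p,P):
    c,s=np.cos(p[2]),np.sin(p[2]); P=np.array(P,float)/1000
    return np.c_[p[0]+c*P[:,0]-s*P[:,1],p[1]+s*P[:,0]+c*P[:,1],P[:,2]]
def fit(views,p0):
    fun=lambda p: np.concatenate([(proj(fn,W(p,P))-uv).ravel() for fn,P,uv in views])
    r=least_squares(fun,p0,loss='soft_l1'); print(np.round(r.x,4),np.degrees(r.x[2]).round(2)); print(fun(r.x).reshape(-1,2).round(1).tolist()); return r.x
E
python3 - <<'E'
from fit import *
P1=[(-160,70,130),(-160,-70,130),(130,-70,130),(130,70,130),(80,-106,137),(-4,-106,137)]
v1=('top0.png',P1,crop([(335,560),(575,492),(450,38),(230,102),(524,88),(560,220)],90,120))
P2=[(130,-70,130),(130,70,130),(130,-70,0),(-160,-70,130),(-160,70,130),(80,-106,137),(-4,-106,137)]
v2=('scene0.png',P2,crop([(243,357),(464,328),(235,487),(160,65),(346,55),(170,288),(146,205)],260,160))
p=fit([v1,v2],[.4,.1,0.2])
fit([v1],[.4,.1,0.2]);fit([v2],[.4,.1,0.2])
Q=[(90,10,167),(90,-10,167),(-90,-10,167),(-90,10,167),(90,40,12),(-90,40,12)]
w1=('top0.png',Q,crop([(157,182),(190,180),(222,497),(190,500),(73,228),(95,502)],290,140))
q=fit([w1],[.4,-.2,0])
# scene panel check
s=cv2.imread('pics/scene0.png')
for x,y,z in Q+[(90,40,0),(-90,40,0)]:
    u=proj('scene0.png',W(q,[(x,y,z)]))[0]; cv2.circle(s,tuple(int(round(4*k)) for k in u),4,(255,0,255),-1,shift=2)
cv2.imwrite('pics/a4.png',cv2.resize(s[130:290,100:260],None,fx=3.75,fy=3.75,interpolation=cv2.INTER_CUBIC))
# bolt
for uv,z in [((449,347),.180),((450,292),.138),((478,428),.138)]:
    w=onz('top0.png',crop([uv],90,120),z)[0]; d=w[:2]-p[:2]; c,sn=np.cos(p[2]),np.sin(p[2]); print(w,(c*d[0]+sn*d[1])*1e3,(-sn*d[0]+c*d[1])*1e3)
# clutter
for n,uv,z in [('can',(313,137),.1),('spool',(272,122),.048),('sd',(279,210),0.01)]: print(n,onz('top0.png',[uv],z))
E
```

```text
[0.5701 0.1084 0.2913] 16.69
[[0.5, 0.9], [-0.9, 1.3], [-0.5, -1.1], [-1.4, -1.3], [0.0, 0.6], [0.0, 0.8], [0.0, -1.7], [0.1, -0.0], [-1.4, 1.7], [-1.1, 1.5], [-0.3, 0.4], [-0.0, 0.8], [-0.1, 0.2]]
[0.5712 0.1074 0.2943] 16.86
[[1.0, 0.6], [-0.4, 0.8], [-0.3, -1.5], [-1.1, -1.6], [0.3, 0.1], [0.4, 0.3]]
[0.5679 0.1094 0.2856] 16.36
[[0.1, -2.3], [0.3, -0.4], [-1.3, 1.1], [-0.4, 1.0], [0.3, 0.1], [0.2, 0.2], [0.3, -0.3]]
[ 0.4782 -0.297   0.0857] 4.91
[[-0.3, -0.4], [0.2, -0.5], [0.2, 0.5], [-0.7, 0.4], [-0.1, -0.5], [0.5, 0.3]]
[0.51728603 0.05958804 0.18      ] -64.62868915657475 -31.57172535593819
[0.55518236 0.06871364 0.138     ] -25.70801776605531 -33.71413095565608
[0.476001   0.04923129 0.138     ] -107.14887609334292 -29.635393171859526
can [[ 0.69901224 -0.26045999  0.1       ]]
spool [[ 0.75870954 -0.14757993  0.048     ]]
sd [[ 0.50397227 -0.17119385  0.01      ]]
```

View pics/a4.png

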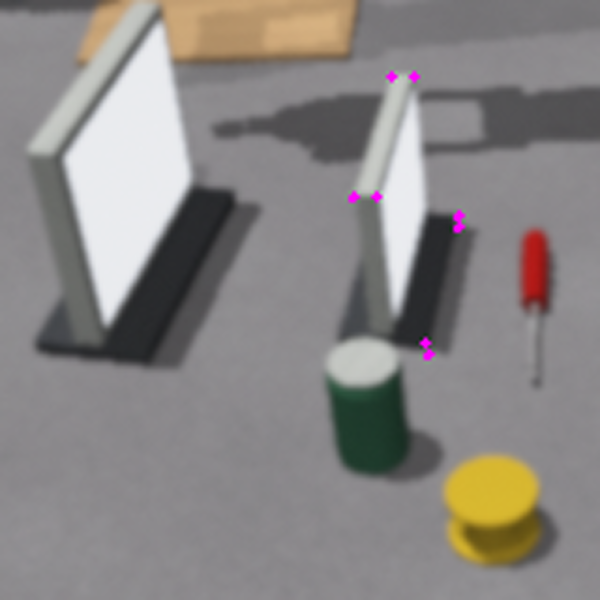

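The crop check confirms the smaller panel is the right size: its corners at (403,76), (365,197) and (459,220) line up. Next I hover over the bolt for a wrist-camera refinement.

```bash
cat > mv.py <<'E'
from h import *
BOX=[0.5701,0.1084,0.2913]; PAN=[0.4782,-0.297,0.0857]
def b2w(x,y,z,B=BOX):
    c,s=np.cos(B[2]),np.sin(B[2]); return np.array([B[0]+(c*x-s*y)/1e3,B[1]+(s*x+c*y)/1e3,z/1e3])
def go(pos,yaw):
    s=bot.sense(); R=s['orientation']; d=R.T@(np.array(pos)-s['eef_pos'])*100
    # tilt-free: twist
    cur=np.arctan2(R[1,0],R[0,0]); tw=(cur-yaw+np.pi)%(2*np.pi)-np.pi
    print('t',s['t'],'shift cm',d.round(2),'twist',round(tw,3),'tcp',s['eef_pos'].round(4),'yaw',round(cur,4),'q',s['joint_pos'].round(0),'F',s['wrist_force'].round(1),'gap',round(s['finger_gap'],3))
E
python3 -c "
from mv import *
go(b2w(-66,-30,330),BOX[2])"
```

```text
t 0.15 shift cm [ 49.83 -47.93  -8.17] twist 0.11 tcp [ 0.2437 -0.5749  0.2472] yaw 0.4008 q [-73.  12.  93.  -0.  75.  -6.] F [ 0.  -0.3  1. ] gap 0.998
```

Emit:
carry_out(
  series="100 0 0 -4 0; 100 2 -2 -8 0.02; 100 6 -6 -8.2 0.04; 100 10 -10 -8.2 0.06; 100 14 -14 -8.2 0.08; 100 18 -18 -8.2 0.11; 100 22 -22 -8.2 0.11; 100 26 -26 -8.2 0.11; 100 30 -30 -8.2 0.11; 100 34 -34 -8.2 0.11; 100 38 -38 -8.2 0.11; 100 42 -42 -8.2 0.11",
)

```text
t: 1.65
eef_pos: [0.4669, -0.0231, 0.3302]
orientation: [[0.958, 0.287, 0.0], [0.287, -0.958, -0.0], [0.0, 0.0, -1.0]]
wrist_force: [0.9, -0.1, 0.7]
finger_gap: 1.0
```

Emit:
carry_out(
  series="60 3.5 -2.5 0 0; 60 7 -5.2 0 0; 60 7.8 -5.9 0 0; 60 7.8 -5.9 0 0",
)

```text
t: 2.15
eef_pos: [0.5242, 0.0541, 0.3298]
orientation: [[0.958, 0.288, -0.001], [0.288, -0.958, -0.001], [-0.002, 0.0, -1.0]]
wrist_force: [1.0, -0.7, -0.1]
finger_gap: 0.598
```

```bash
python3 -c "
from mv import *
go(b2w(-66,-30,330),BOX[2])
f=grab('wrist','w1.png'); cv2.imwrite('pics/w1b.png',cv2.resize(f['frame'][:,:,::-1],None,fx=1.56,fy=1.56,interpolation=cv2.INTER_CUBIC))
grab('top','t1.png')
"
```

```text
t 2.15 shift cm [-0.64 -0.88 -0.02] twist 0.001 tcp [0.5242 0.0541 0.3298] yaw 0.2919 q [ -2.  -3. 100.  -0.  83.  72.] F [ 1.  -0.7 -0.1] gap 0.598
```

View pics/w1b.png

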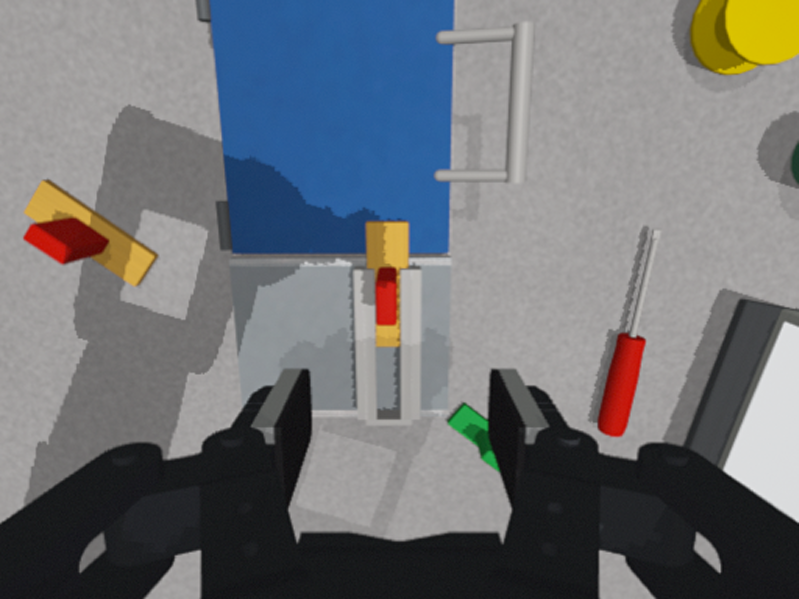

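The wrist view shows the deck corners at (446,411) and (245,413), handle ends at (522,22) and (516,182), the bolt nose at (387,222) and the fin at (386,297).

```bash
python3 - <<'E'
from fit import *
P=[(-160,70,130),(-160,-70,130),(80,-106,143),(-4,-106,143),(-50,70,130),(-50,-70,130)]
v=('w1.png',P,crop([(245,413),(447,411),(523,22),(516,182),(231,260),(450,260)],0,0,1.56))
P1=[(-160,70,130),(-160,-70,130),(130,-70,130),(130,70,130),(80,-106,137),(-4,-106,137)]
v1=('top0.png',P1,crop([(335,560),(575,492),(450,38),(230,102),(524,88),(560,220)],90,120))
p=fit([v],[.57,.1,.29]); fit([v,v1],[.57,.1,.29])
c,s=np.cos(p[2]),np.sin(p[2])
for n,uv,z in [('nose',(387,222),.138),('tail',(387,346),.138),('finback',(386,325),.18),('chan',(387,424),.144)]:
    w=onz('w1.png',crop([uv],0,0,1.56),z)[0]; d=w[:2]-p[:2]; print(n,w,(c*d[0]+s*d[1])*1e3,(-s*d[0]+c*d[1])*1e3)
# project prediction overlay
img=cv2.imread('pics/w1.png'); 
E
```

```text
[0.5689 0.1069 0.3023] 17.32
[[-0.7, 3.4], [0.8, 3.3], [0.5, -0.4], [-0.1, 0.2], [-1.6, -0.3], [0.4, -1.7]]
[0.5692 0.1069 0.3008] 17.23
[[-0.9, 3.0], [0.6, 3.1], [0.8, -0.6], [-0.0, 0.1], [-1.7, -0.7], [0.4, -1.9], [1.6, 1.4], [0.1, 1.3], [-0.5, -0.9], [-1.2, -0.7], [0.2, 0.6], [0.5, 0.8]]
nose [0.55260249 0.06990394 0.138     ] -26.608630985437028 -30.46789356526138
tail [0.47650448 0.0475787  0.138     ] -105.90252401762027 -29.125572860038897
finback [0.50280947 0.0548589  0.18      ] -78.62291480692063 -30.006778203647105
chan [0.42644946 0.03273916 0.144     ] -158.10574907154376 -28.390263389508647
```

```bash
sed -i 's/^BOX=\[[^]]*\]/BOX=[0.5692,0.1069,0.301]/' mv.py; python3 -c "
from mv import *
go(b2w(-66,-30,167),BOX[2])"
```

```text
t 2.25 shift cm [-0.68 -0.79 16.31] twist -0.011 tcp [0.5239 0.0531 0.33  ] yaw 0.29 q [ -2.  -3. 100.  -0.  83.  72.] F [-0.3 -0.3  0.3] gap 0.598
```

Emit:
carry_out(
  series="50 -0.7 -0.8 4 -0.011; 50 -0.7 -0.8 9 -0.011; 50 -0.7 -0.8 13 -0.011; 50 -0.7 -0.8 15.3 -0.011; 50 -0.7 -0.8 16.3 -0.011; 50 -0.7 -0.8 16.3 -0.011; 0 -0.7 -0.8 16.3 -0.011; 0 -0.7 -0.8 16.3 -0.011; 0 -0.7 -0.8 16.3 -0.011; 0 -0.7 -0.8 16.3 -0.011",
  force=30,
)

```text
t: 3.5
eef_pos: [0.5167, 0.0596, 0.1689]
orientation: [[0.955, 0.297, 0.003], [0.297, -0.955, -0.0], [0.003, 0.001, -1.0]]
wrist_force: [-0.8, -0.1, 5.8]
finger_gap: 0.134
```

```bash
python3 -c "
from mv import *
go(b2w(-108,-30,167),BOX[2])
f=grab('wrist','w2.png')"
```

```text
t 3.5 shift cm [-4.38  0.03  0.18] twist 0.001 tcp [0.5167 0.0596 0.1689] yaw 0.302 q [ -1.   4. 111.  -0.  65.  72.] F [-0.8 -0.1  5.8] gap 0.134
```

View pics/w2.png

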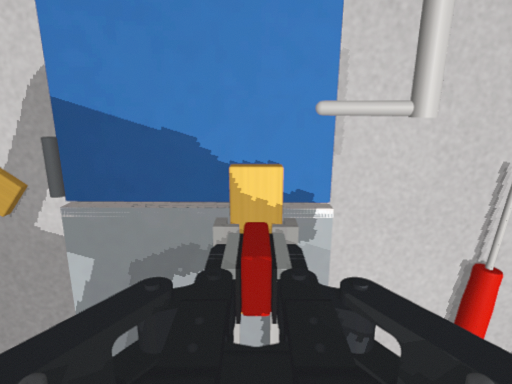

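The fin is gripped between the pads at (257,265). The fingertips rest lightly on the lips, so I'll ease up 2 mm and then draw.

Emit:
carry_out(
  series="0 0 0 -0.2 0; 0 -0.8 0 -0.2 0; 0 -1.6 0 -0.2 0; 0 -2.4 0 -0.2 0; 0 -3.2 0 -0.2 0; 0 -4 0 -0.2 0; 0 -4.4 0 -0.2 0; 0 -4.4 0 -0.2 0",
)

```text
t: 4.55
eef_pos: [0.473, 0.0465, 0.1692]
orientation: [[0.955, 0.297, -0.001], [0.297, -0.955, 0.0], [-0.0, -0.0, -1.0]]
wrist_force: [-0.5, -0.4, -1.1]
finger_gap: 0.135
```

```bash
python3 -c "
from mv import *
go(b2w(38,-106,240),BOX[2])
f=grab('wrist','w3.png')"
```

```text
t 4.55 shift cm [14.77  7.69 -7.09] twist 0.001 tcp [0.473  0.0465 0.1692] yaw 0.3016 q [ -3.  -1. 116.  -0.  65.  70.] F [-0.5 -0.4 -1.1] gap 0.135
```

View pics/w3.png

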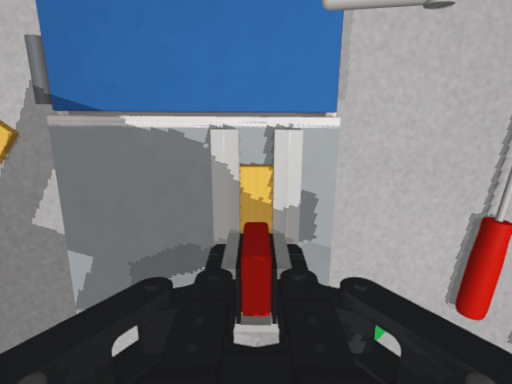

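The bolt is back: its nose at (257,167) is well clear of the flap edge at row 112. I release it and go above the handle.

Emit:
carry_out(
  series="50 0 0 0 0; 50 0 0 0 0; 50 0 0 -3 0; 50 1 1 -7 0; 40 5 3 -7 0; 40 9.5 5 -7 0; 38 13 7 -7 0; 38 14.8 7.7 -7 0; 38 14.8 7.7 -7 0",
)

```text
t: 5.72
eef_pos: [0.6388, 0.0168, 0.2388]
orientation: [[0.955, 0.297, -0.0], [0.297, -0.955, 0.0], [-0.0, -0.0, -1.0]]
wrist_force: [-0.5, -0.5, 0.2]
finger_gap: 0.38
```

```bash
python3 -c "
from mv import *
go(b2w(38,-106,135),BOX[2])
f=grab('wrist','w4.png'); cv2.imwrite('pics/w4b.png',cv2.resize(f['frame'][:,:,::-1],None,fx=1.56,fy=1.56,interpolation=cv2.INTER_CUBIC))
print(proj('w4.png',[b2w(80,-106,143),b2w(-4,-106,143),b2w(38,-106,143)])*1.56)"
```

```text
t 5.725 shift cm [-0.17 -0.06 10.38] twist 0.001 tcp [0.6388 0.0168 0.2388] yaw 0.3016 q [-5. 15. 91.  0. 75. 68.] F [-0.5 -0.5  0.2] gap 0.38
[[396.32353081 226.15018513]
 [396.53036539 407.88540214]
 [396.43346333 321.28588416]]
```

View pics/w4b.png

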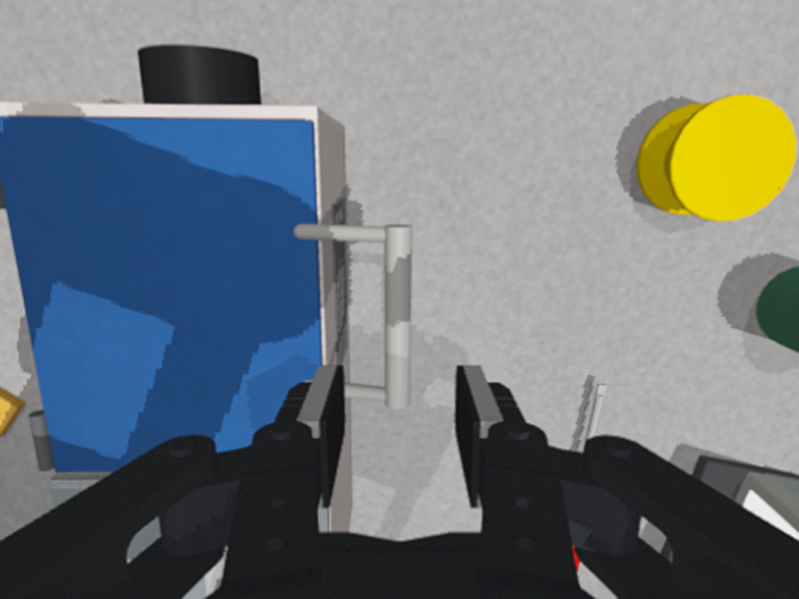

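The handle bar lies at column 397, rows 226 to 407, exactly as predicted. I descend and grip.

Emit:
carry_out(
  series="36 -0.2 -0.05 4 0; 36 -0.2 -0.05 8 0; 36 -0.2 -0.05 9.8 0; 36 -0.2 -0.05 10.3 0; 36 -0.2 -0.05 10.3 0; 0 -0.2 -0.05 10.3 0; 0 -0.2 -0.05 10.3 0; 0 -0.2 -0.05 10.3 0; 0 -0.2 -0.05 10.3 0",
  force=20,
)

```text
t: 6.9
eef_pos: [0.637, 0.0171, 0.1384]
orientation: [[0.955, 0.297, 0.003], [0.297, -0.955, 0.0], [0.003, 0.001, -1.0]]
wrist_force: [-0.8, 1.8, 6.6]
finger_gap: 0.133
```

```bash
python3 -c "
from mv import *
go(b2w(38,-106,135),BOX[2])
# arc in tool y (=-box y), z
a0=np.arctan2(12,-176);r=np.hypot(12,176)
for k in range(0,106,5):
    a=a0-np.radians(k); print(k, round(-(r*np.cos(a)+176)/10,2), round(-(r*np.sin(a)-12)/10,2))
"
```

```text
t 6.9 shift cm [-0.01  0.01  0.34] twist 0.001 tcp [0.637  0.0171 0.1384] yaw 0.3017 q [-5. 20. 95.  0. 64. 68.] F [-0.8  1.8  6.6] gap 0.133
0 -0.0 0.0
5 -0.17 -1.53
10 -0.48 -3.04
15 -0.91 -4.51
20 -1.47 -5.95
25 -2.16 -7.33
30 -2.96 -8.64
35 -3.87 -9.88
40 -4.89 -11.03
45 -6.0 -12.09
50 -7.21 -13.05
55 -8.49 -13.91
60 -9.84 -14.64
65 -11.25 -15.26
70 -12.71 -15.75
75 -14.2 -16.11
80 -15.73 -16.34
85 -17.26 -16.44
90 -18.8 -16.4
95 -20.33 -16.23
100 -21.84 -15.92
105 -23.31 -15.49
```

Emit:
carry_out(
  series="0 0 0 -0.3 0; 0 -0.17 -0.17 -1.8 0; 0 0 -0.48 -3.3 0; 0 0 -0.9 -4.8 0; 0 0 -1.45 -6.2 0; 0 0 -2.15 -7.6 0; 0 0 -2.95 -8.9 0; 0 0 -3.85 -10.1 0; 0 0 -4.9 -11.3 0; 0 0 -6 -12.3 0; 0 0 -6 -12.3 0",
)

```text
t: 8.28
eef_pos: [0.6196, 0.0731, 0.2623]
orientation: [[0.955, 0.298, 0.006], [0.298, -0.955, -0.003], [0.005, 0.005, -1.0]]
wrist_force: [2.9, -3.7, 6.0]
finger_gap: 0.131
```

```bash
python3 -c "
from mv import *
go(b2w(38,-106,135),BOX[2])
grab('scene','s5.png')
"
```

```text
t 8.275 shift cm [-0.08  5.82 12.76] twist 0.001 tcp [0.6196 0.0731 0.2623] yaw 0.3024 q [ 0. 11. 92. -0. 76. 73.] F [ 2.9 -3.7  6. ] gap 0.131
```

View pics/s5.png

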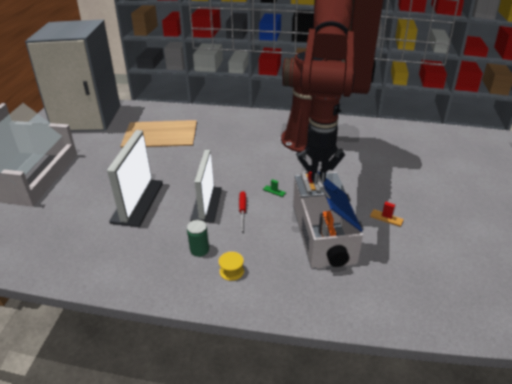

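The flap is half open and still in grip, with the orange filter visible at (328,220). I continue the arc.

Emit:
carry_out(
  series="0 0 -1.2 -1 0; 0 0 -2.5 -1.8 0; 0 0 -3.85 -2.55 0; 0 0 -5.25 -3.2 0; 0 0 -6.7 -3.65 0; 0 0 -8.2 -4 0; 0 0 -9.7 -4.25 0; 0 0 -11.25 -4.35 0; 0 0 -12.8 -4.3 0; 0 0 -14.3 -4.15 0; 0 0 -15.8 -3.85 0; 0 0 -15.8 -3.85 0",
)

```text
t: 9.82
eef_pos: [0.5722, 0.2266, 0.2983]
orientation: [[0.955, 0.298, 0.004], [0.298, -0.955, 0.003], [0.005, -0.001, -1.0]]
wrist_force: [6.1, 3.4, 2.5]
finger_gap: 0.126
```

```bash
python3 -c "
from mv import *
go(b2w(38,-106,135),BOX[2])
grab('scene','s6.png')
"
```

```text
t 9.825 shift cm [-0.16 21.97 16.3 ] twist 0.002 tcp [0.5722 0.2266 0.2983] yaw 0.3027 q [15.  9. 91.  0. 80. 88.] F [6.1 3.4 2.5] gap 0.126
```

View pics/s6.png

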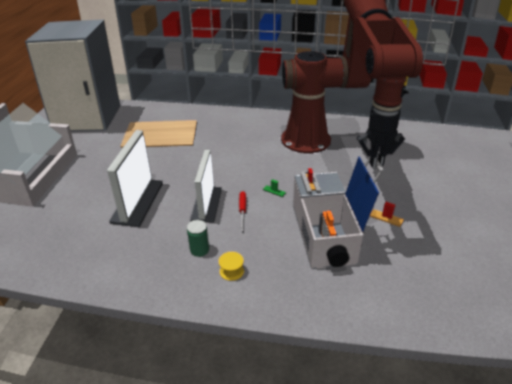

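```bash
python3 -c "
from mv import *
go(b2w(35,0,260),BOX[2])
"
```

```text
t 9.875 shift cm [-0.37 11.33  3.82] twist 0.001 tcp [0.5722 0.2264 0.2984] yaw 0.3024 q [15.  9. 91.  0. 80. 88.] F [6.3 3.4 2. ] gap 0.129
```

Emit:
carry_out(
  series="35 0 0 0 0; 35 0 0 0 0; 35 0 0 -2 0; 35 0 0 -5 0; 35 0 1 -7 0; 40 0 5 -7 0; 40 0 9 -6 0; 40 -0.4 10.9 -3 0; 40 -0.4 10.9 1 0; 40 -0.4 10.9 3.5 0; 40 -0.4 10.9 3.5 0",
)

```text
t: 11.25
eef_pos: [0.5979, 0.1189, 0.2604]
orientation: [[0.955, 0.297, -0.006], [0.297, -0.955, -0.001], [-0.006, -0.001, -1.0]]
wrist_force: [-0.5, 0.7, -0.0]
finger_gap: 0.4
```

```bash
python3 -c "
from mv import *
go(b2w(35,0,110),BOX[2])
f=grab('wrist','w7.png'); cv2.imwrite('pics/w7b.png',cv2.resize(f['frame'][:,:,::-1],None,fx=1.56,fy=1.56,interpolation=cv2.INTER_CUBIC))
print(proj('w7.png',[b2w(x,y,119) for x in (15,55) for y in (-6,6)]+[b2w(x,y,91) for x in (-15,85) for y in (-8,8)])*1.56)
grab('scene','s7.png')"
```

```text
t 11.25 shift cm [ 0.49  0.31 15.04] twist 0.0 tcp [0.5979 0.1189 0.2604] yaw 0.3011 q [ 5. 10. 94. -0. 76. 77.] F [-0.5  0.7 -0. ] gap 0.4
[[415.1468612  320.49856314]
 [392.71519494 320.49487736]
 [415.76430708 246.16587744]
 [392.43965967 246.16752602]
 [416.76575475 354.4506774 ]
 [390.182688   354.4435599 ]
 [418.36461859 183.95369607]
 [389.3004967  183.96133571]]
```

View pics/w7b.png

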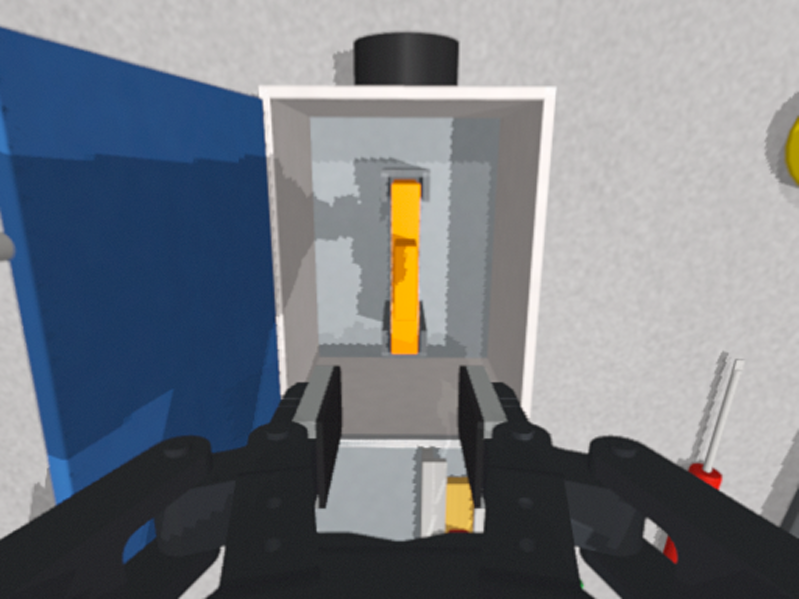

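View pics/s7.png

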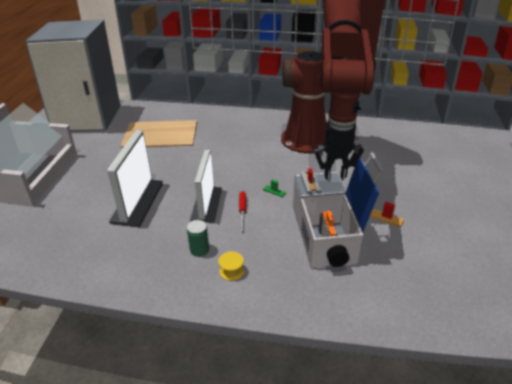

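The flap stays open. The tab at (405,285) matches the prediction within about 1 px, so I descend and grip the tab.

Emit:
carry_out(
  series="40 0.3 0.2 3 0; 40 0.5 0.3 7 0; 40 0.5 0.3 11 0; 40 0.5 0.3 14 0; 40 0.5 0.3 14.9 0; 40 0.5 0.3 14.9 0; 0 0.5 0.3 14.9 0; 0 0.5 0.3 14.9 0; 0 0.5 0.3 14.9 0; 0 0.5 0.3 14.9 0; 0 0.5 0.3 14.9 0",
  force=60,
)

```text
t: 12.72
eef_pos: [0.6072, 0.1187, 0.1165]
orientation: [[0.955, 0.297, 0.005], [0.297, -0.955, 0.001], [0.005, 0.001, -1.0]]
wrist_force: [-0.4, 0.8, 6.3]
finger_gap: 0.122
```

```bash
python3 -c "
from mv import *
go(b2w(35,0,110),BOX[2])"
```

```text
t 12.725 shift cm [-0.48 -0.    0.65] twist 0.001 tcp [0.6072 0.1187 0.1165] yaw 0.3018 q [ 5. 19. 99.  0. 61. 77.] F [-0.4  0.8  6.3] gap 0.122
```

```bash
python3 -c "
from mv import *
go(b2w(35,0,110),BOX[2])
f=grab('wrist','w8.png'); cv2.imwrite('pics/w8b.png',cv2.resize(f['frame'][:,:,::-1],None,fx=1.56,fy=1.56,interpolation=cv2.INTER_CUBIC))"
```

```text
t 12.725 shift cm [-0.48 -0.    0.65] twist 0.001 tcp [0.6072 0.1187 0.1165] yaw 0.3018 q [ 5. 19. 99.  0. 61. 77.] F [-0.4  0.8  6.3] gap 0.122
```

View pics/w8b.png

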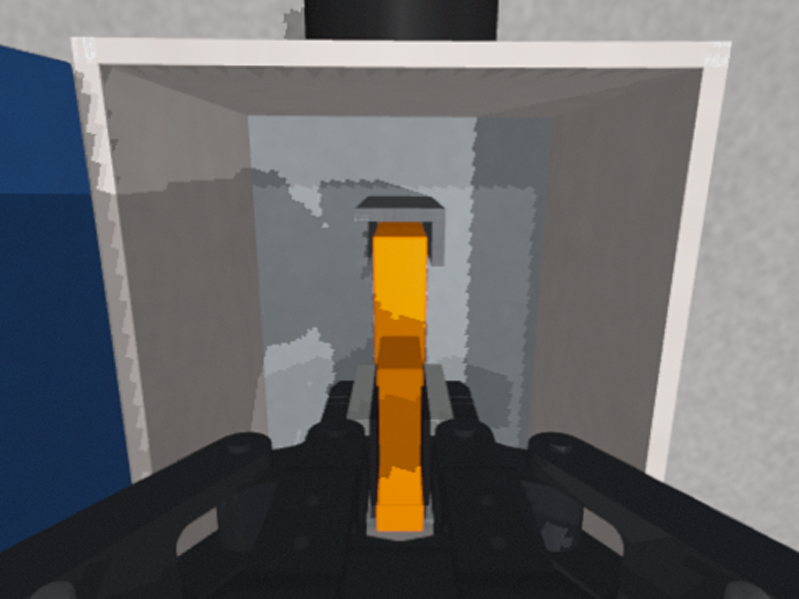

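The tab is gripped, but about 6 mm high and 5 mm forward. Time allows a regrip, so I'll do it deeper.

Emit:
carry_out(
  series="30 0 0 0 0; 30 0 0 0 0; 30 -0.5 0 0 0; 30 -0.5 0 0.2 0; 30 -0.5 0 0.2 0; 30 -0.5 0 0.2 0",
)

```text
t: 13.52
eef_pos: [0.6004, 0.1169, 0.1117]
orientation: [[0.955, 0.297, -0.0], [0.297, -0.955, 0.0], [-0.0, -0.0, -1.0]]
wrist_force: [1.2, 0.0, 0.1]
finger_gap: 0.302
```

```bash
python3 -c "
from mv import *
go(b2w(35,0,110),BOX[2])"
```

```text
t 13.525 shift cm [0.23 0.04 0.17] twist 0.001 tcp [0.6004 0.1169 0.1117] yaw 0.3018 q [  4.  19. 100.   0.  61.  77.] F [1.2 0.  0.1] gap 0.302
```

Emit:
carry_out(
  series="30 0.2 0 0.1 0; 0 0.2 0 0.1 0; 0 0.2 0 0.1 0; 0 0.2 0 0.1 0; 0 0.2 0 0 0; 0 0.2 0 -0.2 0",
)

```text
t: 14.28
eef_pos: [0.6014, 0.1175, 0.1131]
orientation: [[0.955, 0.297, -0.002], [0.297, -0.955, -0.0], [-0.002, -0.001, -1.0]]
wrist_force: [0.1, -0.6, -2.0]
finger_gap: 0.127
```

```bash
python3 -c "
from mv import *
go(b2w(35,0,110),BOX[2])"
```

```text
t 14.275 shift cm [0.11 0.06 0.31] twist 0.001 tcp [0.6014 0.1175 0.1131] yaw 0.3018 q [  4.  19. 100.   0.  61.  77.] F [ 0.1 -0.6 -2. ] gap 0.127
```

Fz is −2 N with the pads on the tab, so the grip takes the filter's weight. I lift straight up.

Emit:
carry_out(
  series="0 0 0 -1 0; 0 0 0 -2.5 0; 0 0 0 -4 0; 0 0 0 -5.5 0; 0 0 0 -7 0; 0 0 0 -8.5 0; 0 0 0 -10.5 0; 0 0 0 -12.5 0; 0 0 0 -14.5 0; 0 0 0 -16.5 0; 0 0 0 -17 0; 0 0 0 -17 0",
)

```text
t: 15.78
eef_pos: [0.6023, 0.1175, 0.2842]
orientation: [[0.955, 0.297, 0.001], [0.297, -0.955, 0.0], [0.001, 0.0, -1.0]]
wrist_force: [0.5, -0.1, -2.2]
finger_gap: 0.128
```

```bash
python3 -c "
from mv import *
go(b2w(35,0,110),BOX[2])
grab('scene','s9.png'); grab('wrist','w9.png')"
```

```text
t 15.775 shift cm [1.000e-02 3.000e-02 1.742e+01] twist 0.001 tcp [0.6023 0.1175 0.2842] yaw 0.3018 q [ 4. 10. 92.  0. 79. 77.] F [ 0.5 -0.1 -2.2] gap 0.128
```

View pics/s9.png

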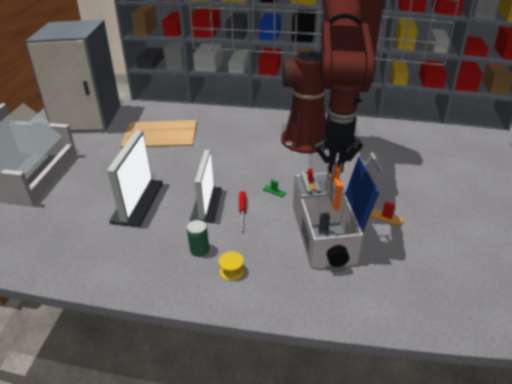

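View pics/w9.png

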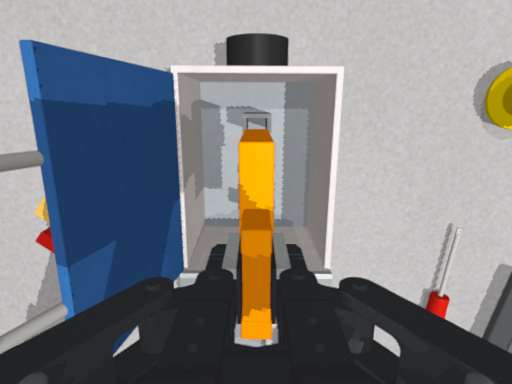

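The filter is out and hangs square, and the flap and bolt have stayed put. I compute the move to the panel.

```bash
python3 -c "
from mv import *
print(b2w(1,95,0,PAN))
go(b2w(1,185,274,PAN),PAN[2])
go(b2w(1,85,154,PAN),PAN[2])"
```

```text
[ 0.47106479 -0.20226305  0.        ]
t 15.875 shift cm [-20.04  17.86   0.9 ] twist 0.216 tcp [0.6016 0.1175 0.2827] yaw 0.3018 q [ 4. 10. 92.  0. 79. 77.] F [ 0.2  0.5 -1.9] gap 0.129
t 15.875 shift cm [-22.16  27.63  12.9 ] twist 0.216 tcp [0.6016 0.1175 0.2827] yaw 0.3018 q [ 4. 10. 92.  0. 79. 77.] F [ 0.2  0.5 -1.9] gap 0.129
```

Emit:
carry_out(
  series="0 0 1 -0.5 0; 0 -0.5 3.5 -1 0; 0 -2 6.5 -1 0; 0 -4.5 9.5 -1 0; 0 -7.5 12 -1 0.04; 0 -10.5 14.3 -1 0.08; 0 -13.5 16 -1 0.12; 0 -16.5 17.3 -1 0.16; 0 -18.8 17.8 -0.6 0.2; 0 -20 17.8 0 0.216; 0 -20 17.8 0.5 0.216; 0 -20 17.8 0.5 0.216",
)

```text
t: 17.38
eef_pos: [0.4644, -0.1115, 0.2781]
orientation: [[0.996, 0.086, -0.001], [0.086, -0.996, 0.001], [-0.001, -0.001, -1.0]]
wrist_force: [0.1, -0.6, -1.1]
finger_gap: 0.128
```

```bash
python3 -c "
from mv import *
go(b2w(1,85,154,PAN),PAN[2])
f=grab('wrist','w10.png'); cv2.imwrite('pics/w10b.png',cv2.resize(f['frame'][:,:,::-1],None,fx=1.56,fy=1.56,interpolation=cv2.INTER_CUBIC))
print((proj('w10.png',[b2w(x,y,z,PAN) for x in (90,-90) for y,z in ((10,167),(-10,167),(40,12))])*1.56).round())
grab('scene','s10.png')"
```

```text
t 17.375 shift cm [-0.11 10.11 12.41] twist 0.001 tcp [ 0.4644 -0.1115  0.2781] yaw 0.0865 q [-22.  -7. 110.   0.  78.  63.] F [ 0.1 -0.6 -1.1] gap 0.128
[[817. 108.]
 [866. 107.]
 [604. 131.]
 [742. 482.]
 [782. 483.]
 [581. 368.]]
```

View pics/w10b.png

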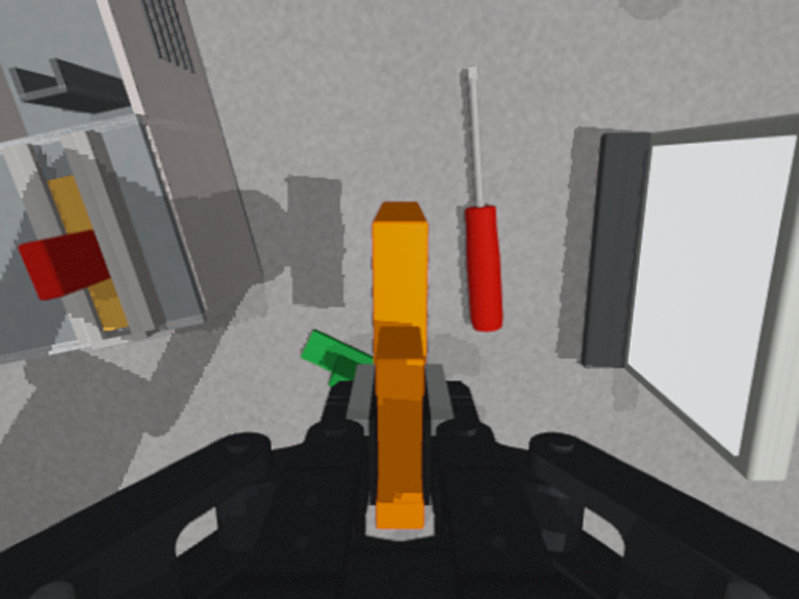

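View pics/s10.png

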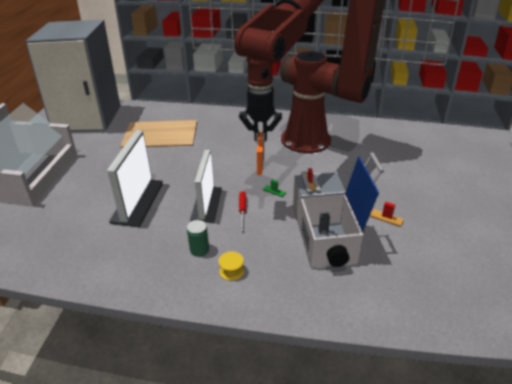

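The panel foot corners at (603,132) and (583,366) and the slab's top end at (745,478) match the predictions within 4 px. I make the final approach.

Emit:
carry_out(
  series="0 0 1.5 1 0; 0 0 3.5 2.5 0; 0 0 5.5 4.5 0; 0 -0.1 7.3 6.5 0; 0 -0.1 8.7 8.5 0; 0 -0.1 9.6 10 0; 0 -0.1 10 11.2 0; 0 -0.1 10.1 12 0; 0 -0.1 10.1 12.3 0; 0 -0.1 10.1 12.3 0; 0 -0.1 10.1 12.3 0",
)

```text
t: 18.85
eef_pos: [0.4724, -0.2125, 0.1566]
orientation: [[0.996, 0.086, 0.001], [0.086, -0.996, -0.001], [0.001, 0.001, -1.0]]
wrist_force: [-0.2, 0.6, -2.5]
finger_gap: 0.13
```

```bash
python3 -c "
from mv import *
go(b2w(1,85,154,PAN),PAN[2])
for n in ('wrist','scene','top'):
  f=grab(n,n[0]+'11.png')
s=cv2.imread('pics/s11.png'); cv2.imwrite('pics/s11b.png',cv2.resize(s[100:280,160:400],None,fx=3.3,fy=3.3,interpolation=cv2.INTER_CUBIC))
s=cv2.imread('pics/t11.png'); cv2.imwrite('pics/t11b.png',cv2.resize(s[120:270,120:360],None,fx=3.3,fy=3.3,interpolation=cv2.INTER_CUBIC))"
```

```text
t 18.85 shift cm [-0.04 -0.03  0.26] twist 0.001 tcp [ 0.4724 -0.2125  0.1566] yaw 0.0864 q [-32.   5. 111.   0.  64.  53.] F [-0.2  0.6 -2.5] gap 0.13
```

View pics/w11.png

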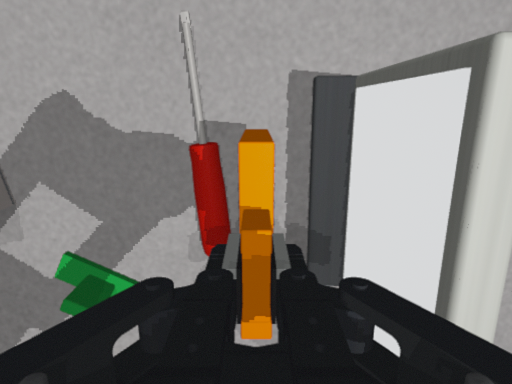

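View pics/s11b.png

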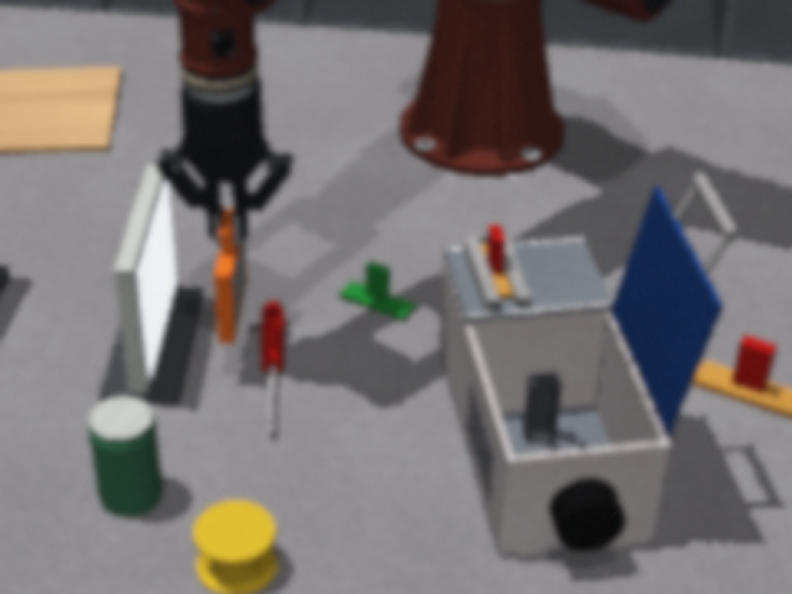

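View pics/t11b.png

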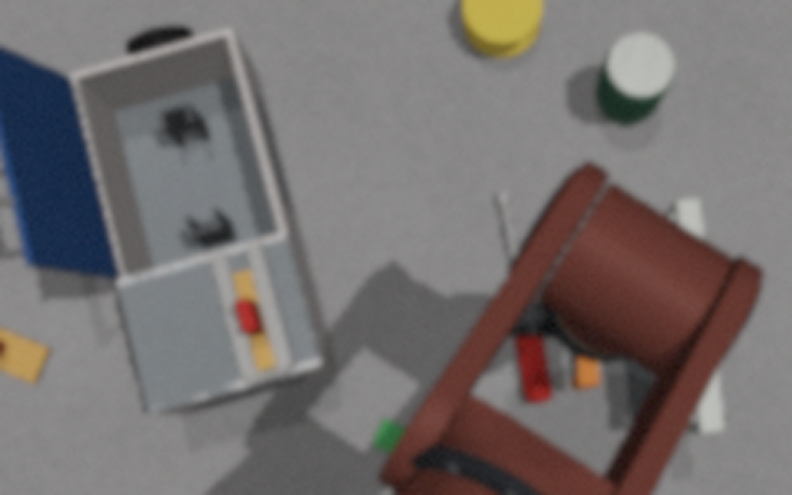

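```bash
python3 -c "
from mv import *
for z in (45,51,57): print(z,((proj('s11.png',[b2w(50,85+d,z,PAN) for d in (-8,8)])-[160,100])*3.3).round(0).tolist(),((proj('s11.png',[b2w(50,85+d,z+85,PAN) for d in (-8,8)])-[160,100])*3.3).round(0).tolist(), (proj('w11.png',[b2w(50,85+d,z+85,PAN) for d in (-8,8)])).round(0).tolist())
"
```

```text
45 [[217.0, 349.0], [233.0, 350.0]] [[212.0, 280.0], [229.0, 281.0]] [[272.0, 144.0], [236.0, 144.0]]
51 [[217.0, 344.0], [233.0, 345.0]] [[212.0, 275.0], [229.0, 276.0]] [[272.0, 146.0], [235.0, 146.0]]
57 [[216.0, 339.0], [232.0, 340.0]] [[212.0, 270.0], [228.0, 271.0]] [[273.0, 148.0], [235.0, 148.0]]
```

The filter is level, but its underside reads at 51–56 mm against a 48 mm aim. I'll lower it 5 mm and then settle.

Emit:
carry_out(
  series="0 0 0 0.25 0; 0 0 0 0.5 0; 0 0 0 0.5 0; 0 0 0 0.5 0; 0 0 0 0.5 0; 0 0 0 0.5 0",
)

```text
t: 19.75
eef_pos: [0.4719, -0.2126, 0.1509]
orientation: [[0.996, 0.086, 0.0], [0.086, -0.996, -0.0], [0.0, 0.0, -1.0]]
wrist_force: [-0.1, -0.3, -1.8]
finger_gap: 0.131
```

```bash
python3 -c "
from mv import *
go(b2w(1,85,154,PAN),PAN[2])
f=grab('scene','s12.png'); cv2.imwrite('pics/s12b.png',cv2.resize(f['frame'][110:250,190:390,::-1],None,fx=4,fy=4,interpolation=cv2.INTER_CUBIC))"
```

```text
t 19.75 shift cm [ 0.01 -0.04 -0.31] twist 0.0 tcp [ 0.4719 -0.2126  0.1509] yaw 0.0858 q [-32.   6. 111.   0.  63.  53.] F [-0.1 -0.3 -1.8] gap 0.131
```

View pics/s12b.png

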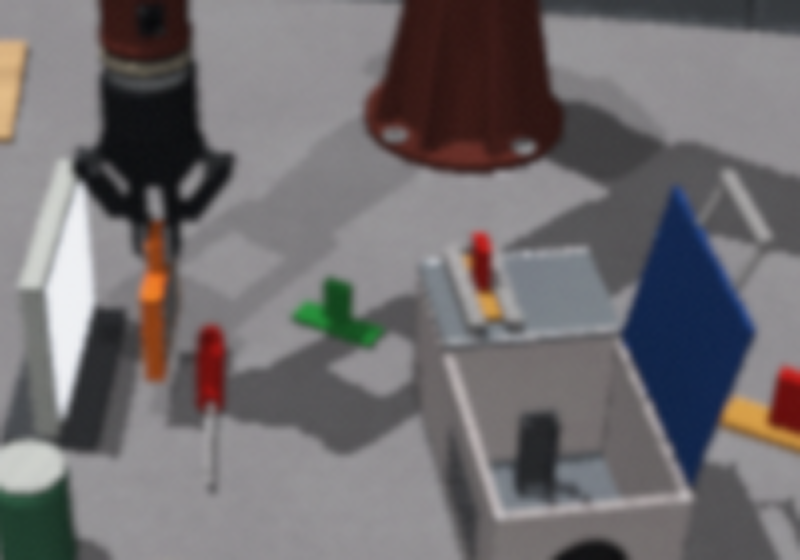

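The filter hangs upright at (153,325), in front of the lit face. The flap is past upright, the bolt is drawn back at (480,290), and the screwdriver, can and spool are where they were. I hand in the job.

```bash
python3 -c "
from cell import bot
print(bot.close_job()); s=bot.sense(); print(s['t'],s['eef_pos'],s['finger_gap'])"
```

```text
the job is handed in; nothing more can be done
None
the job is handed in; nothing more can be done
```

I handed in the job at about 20 s, with the arm still holding the filter in front of the panel.

**What I did**
- I drew the bolt back about 45 mm, to roughly box x = −112.
- I swung the flap to roughly 100° by its handle.
- I gripped the filter's tab and lifted the plate straight up out of the guides. My first grip sat about 6 mm high, so I let go and gripped deeper before lifting.
- I moved the filter to the lit face of the smaller panel, the one with the given size.

**Last checks**
- **Position:** by calculation, the middle of the filter is about 73 mm from the lit face. Its near face is therefore about 65 mm away. It is centred sideways to a few mm and square to about 0.1° by the commanded yaw.
- **Hold:** the wrist force is about 2 N, which is just the filter's weight, so it touches nothing. The finger opening was steady at 0.13.
- **Scene:** in the last picture the flap is past upright and the bolt is still drawn back. The screwdriver looked untouched there, and the can and spool in the pictures just before the final 5 mm lowering.

**Disagreement:** the height of the filter's underside came out as about 51 mm from the arm's reading and about 55 mm from the scene camera, against an aim of 48 mm. I lowered it 5 mm, which puts it at about 45–50 mm, within 3 mm of the aim.

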